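Overhang the electrode plates for clipping

TASK

Push the two blue-lacquered electrode plates (one copper, one steel) along the top of the black stand, out over its front edge (the long edge away from the robot), so that just the bare metal end of each sticks out and the clips can be put on: where the lacquer stops should lie right at the edge, to within about 5 mm, with each plate square to the edge. Only slide them with the fingertips, do not pick them up, and leave everything else where it is.

Things in the scene. Friction and masses are not known exactly. Their poses are not given: they have to be found in the camera images.
- stand: Fixed low black stand, a flat 260 x 350 mm top, 16 mm thick, on four short feet, upper face 55 mm above the table. Origin: under the centre of the stand, at table height; x points horizontally to the front edge (away from the robot), y to the left along that edge, z up. The front edge lies 130 mm from the origin along x and runs the full 350 mm along y.
- stand_edge (a point): Middle of the stand's front edge, on the upper face (55 mm above the table); same axes as the stand: x points out over the edge.
- copper_plate: Flat copper electrode plate lying on the stand, 110 x 64 mm, 5 mm thick, about 300 g (varies by a third). The last 36 mm at its +x end are bare copper-coloured metal, all the rest is covered in blue lacquer. Origin: centre of its underside; x runs along its 110 mm length towards the bare end, z up. It starts set back from the front edge, bare end towards it, up to 20 degrees askew, on the left or the right half of the stand.
- copper_mark (a point): Point on the centre line of the copper plate, half-way up its thickness, where the blue lacquer ends and the bare metal begins: 19 mm from the plate's origin along the plate's +x.
- steel_plate: Flat steel electrode plate lying on the stand, 110 x 64 mm, 5 mm thick, about 270 g (varies by a third). The last 22 mm at its +x end are bare silvery metal, all the rest is covered in blue lacquer. Origin: centre of its underside; x runs along its 110 mm length towards the bare end, z up. It starts set back from the front edge, bare end towards it, up to 20 degrees askew, on the left or the right half of the stand.
- steel_mark (a point): Point on the centre line of the steel plate, half-way up its thickness, where the blue lacquer ends and the bare metal begins: 33 mm from the plate's origin along the plate's +x.
- vial: Bystander: small capped glass vial, 24 mm across, 52 mm tall, standing on the stand near its left end. Origin: centre of its underside.
- jar: Bystander: small amber jar with a white cap, 28 mm across, 35 mm tall, standing on the stand near its right end. Origin: centre of its underside.
- beaker: Bystander: empty glass beaker, 90 mm across, 115 mm tall, on the table left of the stand. Origin: centre of its underside.
- red_clip: Bystander: red crocodile clip, 66 mm long, 11 mm wide and high, lying on the table at the left. Origin: its middle, underside.
- green_clip: Bystander: green crocodile clip, 66 mm long, 11 mm wide and high, lying on the table at the right. Origin: its middle, underside.
- marker: Bystander: black marker pen with a red cap, 120 mm long, 13 mm thick, lying on the table at the right. Origin: its middle, underside.
- weight: Bystander: brass cylinder weight, 44 mm across, 34 mm tall, standing on the table at the right. Origin: centre of its underside.
Not all that is in view belongs to the job. Leave any pink or yellow look-alike of the copper_plate alone.

How it is judged:
By the outcome, as a careful person would: the job done as asked, in the order asked, and still so for the second after the job is handed in, with the robot touching nothing.
It also fails if it takes over 58 s, if anything falls off the work surface, if the arm or the gripper's body presses on something with over 40 N, if the wrist force passes 120 N, or if a joint passes its speed limit or range.

ROBOT

A 6-joint arm with a two-finger parallel gripper is mounted at the origin on the work surface. World frame = base frame: x ahead of the robot, y to its left, z up, the work surface at z = 0. Lengths are in m, angles in rad, forces in N, time in s.
With the tool pointing down it reaches from about 0.4 to 0.825 m from the base axis. Payload 7 kg.
Tool frame: the origin (TCP) lies on the centre line of the jaws, within the pads' length; the fingertips stand 25 mm ahead of it and the grasp point (between the pads) lies 6 mm ahead of it; z points along the fingers, y is the direction in which the jaws open and shut (so a half turn about z gives the same grasp; the last joint's range is limited). The gripper opens to 88 mm and grips with 3 to 60 N. Pads are 19 mm wide; open, the fingers measure 130 mm over their backs; the gripper's body (78 mm by 193 mm) begins 47 mm behind the grasp point.
Start: joints at [-0.988, 0.359, 0.012, 0, -1.224, -0.288], TCP at [0.196, -0.646, 0.214] pointing down, gripper open.
Joint ranges: [-3.07, 3.07], [-1.43, 2.12], [-1.02, 1.25], [-3.03, 1.67], [-3.05, -0], [-3.03, 3.03]. Speed limits (rad/s): [2.39, 2.39, 3.01, 3.14, 3.14, 3.14].

INTERFACE

Orientations are given as [roll, pitch, yaw] about the fixed x, y, z axes, in that order (R = Rz(yaw) Ry(pitch) Rx(roll)).
In Python, from station import * gives the robot as it stands. The module is installed in compiled form; this text tells all that it offers.
- The arm moves only by the tool step_arm, never from a script. Its argument "commands" is text: rows parted by semicolons, each of 6 numbers parted by spaces: the shift along the tool's x, y, z in mm, then the turn, a rotation vector about the tool's x, y, z in rad. A call has 1 to 8 rows; each row shifts and turns the commanded pose from where the row before left it, along the tool's axes as they then stand; what a row does not reach is not made up. A row lasts 1/8 s, in which the tool goes at most 62.5 mm and 10.7 degrees, less where a joint would pass 70% of its speed; a pose out of reach is approached as far as the arm can. A call is refused whole if a number of a shift passes 62.5 or a number of a turn 0.188, either way. A call with a gripper value outside its range is refused whole. "jaw" is the finger opening in mm, from 0 to 87.6, set as the call begins (left out, the last holds). The fingers move at their own pace and stop on an object; "grip_force" is the grip in N (left out, the last holds). Time passes only in rows, so rows that do not move let the fingers close. It gives the time, the measured TCP pose, the force and the opening at its end, in the units of the state.
- get_state(): the state, without advancing time (a new reading comes with each control period).
- grab_frame(name): name is "side" or "top" or "wrist"; returns a dict with "frame" (384x512x3 uint8, red, green, blue), "fovy" (degrees; the focal length in pixels is half the picture's height over the tangent of half this angle, whatever the lens; pixels are square), "cx", "cy" (the principal point, pixels), "rvec" (rotation vector, rad) and "tvec" (3), from world to camera coordinates, as OpenCV has them; the wrist camera has in their place "tool_from_camera" (4x4, takes a point from camera to tool coordinates, whose origin is the TCP and whose axes are the flange's). Camera axes: x right, y down, z forward; pixel columns grow to the right and rows downward; lengths in m; the calibration is good to about 2 mm. A picture is of the moment at which its call begins: read the wrist's pose just before it. There is no depth.
- job_done(): hands the job in, once; it reports no verdict.
Trained networks look in a picture, given as the dict that the camera call returned (one of the last four; its "shot" number tells which), for a name from the list of things; names that differ only in an ending like _2 or _b are one class to them, and where a whole thing is asked for, a point or a joint stands for the part that bears it (a point fixed in the world has none). Each returns a list of dicts, best first, with "conf" (0 to 1); they miss things now and then, are a little off and sometimes report something else, mostly with a low value. They report only what shows in the picture. A call takes as long as a camera call. They do not tell look-alikes from the thing itself.
- recognise(picture, name): "pixel" ([column, row] in pixels, amid what is visible of it).
The state is a dict: "t": time; "q": joint angles; "qd": joint speeds; "joint_efforts": joint torques, N m; "eef_pos": TCP position; "ee_rot": TCP orientation; "force": force on the tool from outside, world axes, zero at the start; "moment": the same for the moment, N m; "width": finger opening in m.
Only numpy, scipy, OpenCV 4.12 (cv2) and the standard library are available. Lean on these libraries where they do the work, as an engineer would, in place of code of your own. Each camera call takes 0.05 s, during which the arm holds its last target.

## Working session

There is one attempt and no reset: what is moved stays moved. The work goes in short steps, Python scripts to look and compute and a tool call to move; the robot and the scene stay as the last step left them, time stands still between calls to the robot, and variables do not carry over. Pictures are saved under pics/ and viewed, and the job is handed in when it is done.

Besides the shell and the picture viewer there is one more tool, called after "Request:" as name(argument=value, ...), one argument or row to a line, values as JSON. step_arm: Moves the arm, as the interface text tells. Its arguments: {"type":"object","properties":{"commands":{"type":"string"},"jaw":{"type":"number"},"grip_force":{"type":"number"}},"required":["commands"]}

```bash
mkdir -p pics
python3 - <<'E'
from station import *
import cv2,pickle
s=get_state();print(s)
for n in("top","side"):
    p=grab_frame(n);print({k:v for k,v in p.items() if k!="frame"})
    cv2.imwrite(f"pics/{n}0.png",cv2.cvtColor(p["frame"],cv2.COLOR_RGB2BGR))
    pickle.dump(p,open(f"{n}0.pkl","wb"))
    for o in("copper_plate","steel_plate","stand","vial","jar"):
        print(n,o,recognise(p,o))
E
```

```text
{'t': 0.0, 'q': array([-9.87890284e-01,  3.59427420e-01,  1.10523716e-02, -3.74291633e-04,
       -1.22411737e+00, -2.88113853e-01]), 'qd': array([-0.00093094,  0.00102048,  0.00048408,  0.00042447,  0.00162665,
        0.00066149]), 'joint_efforts': array([ 1.61805350e-03, -5.82719851e+01,  2.93057960e+01,  6.99688330e+00,
        6.78254830e-03, -1.68765077e-04]), 'eef_pos': array([ 0.19594821, -0.64538375,  0.21288933]), 'ee_rot': array([ 3.13986649e+00, -1.44633221e-04, -2.84692781e+00]), 'force': array([ 0.754361  , -0.53834387,  0.53080754]), 'moment': array([-0.01150527, -0.0056232 , -0.03427125]), 'width': 0.08783199161306386}
{'fovy': 51.63159941188745, 'cx': 260.38137310874566, 'cy': 189.10718438260173, 'rvec': array([ 2.14901211, -2.17411668,  0.15071135]), 'tvec': array([0.00807978, 0.5237067 , 1.13723874]), 'shot': 1}
top copper_plate [{'pixel': [204.1, 265.1], 'conf': 0.86}, {'pixel': [163.9, 190.0], 'conf': 0.83}, {'pixel': [229.0, 185.1], 'conf': 0.62}, {'pixel': [410.7, 214.0], 'conf': 0.52}]
top steel_plate [{'pixel': [278.3, 176.2], 'conf': 0.72}]
top stand [{'pixel': [254.5, 188.8], 'conf': 0.84}, {'pixel': [227.9, 185.3], 'conf': 0.7}]
top vial [{'pixel': [199.9, 169.9], 'conf': 0.51}]
top jar [{'pixel': [310.4, 171.8], 'conf': 0.48}]
{'fovy': 55.787762519148124, 'cx': 254.11778798043528, 'cy': 187.65677466094934, 'rvec': array([ 0.05529838, -2.68753808,  1.52994951]), 'tvec': array([0.49793638, 0.07242167, 1.09424876]), 'shot': 2}
side copper_plate [{'pixel': [325.3, 245.9], 'conf': 0.94}, {'pixel': [239.9, 215.4], 'conf': 0.93}, {'pixel': [234.6, 277.7], 'conf': 0.71}]
side steel_plate [{'pixel': [236.2, 186.2], 'conf': 0.84}]
side stand [{'pixel': [248.6, 206.5], 'conf': 0.9}, {'pixel': [217.4, 221.4], 'conf': 0.66}]
side vial [{'pixel': [218.4, 224.1], 'conf': 0.66}]
side jar [{'pixel': [239.5, 172.1], 'conf': 0.46}]
```

View pics/top0.png

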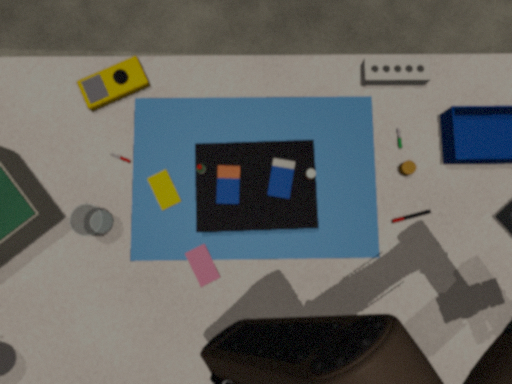

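View pics/side0.png

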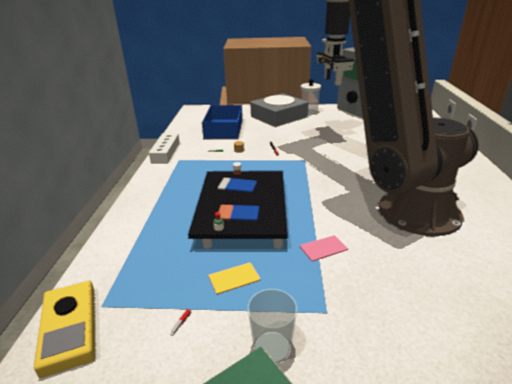

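Run:
```python
import cv2
a=cv2.imread("pics/top0.png");c=a[110:250,170:340];cv2.imwrite("pics/top0c.png",cv2.resize(c,None,fx=4.2,fy=4.2,interpolation=cv2.INTER_CUBIC))
a=cv2.imread("pics/side0.png");c=a[140:270,150:340];cv2.imwrite("pics/side0c.png",cv2.resize(c,None,fx=4.2,fy=4.2,interpolation=cv2.INTER_CUBIC))
```

```text
(no output)
```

View pics/top0c.png

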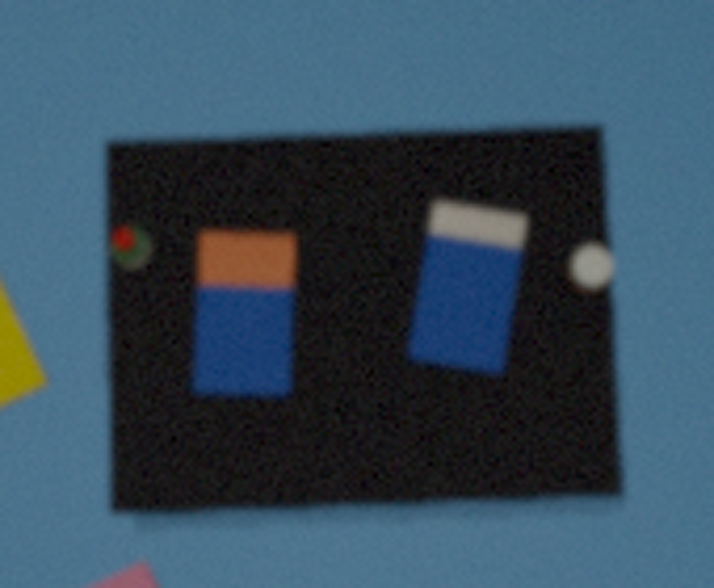

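View pics/side0c.png

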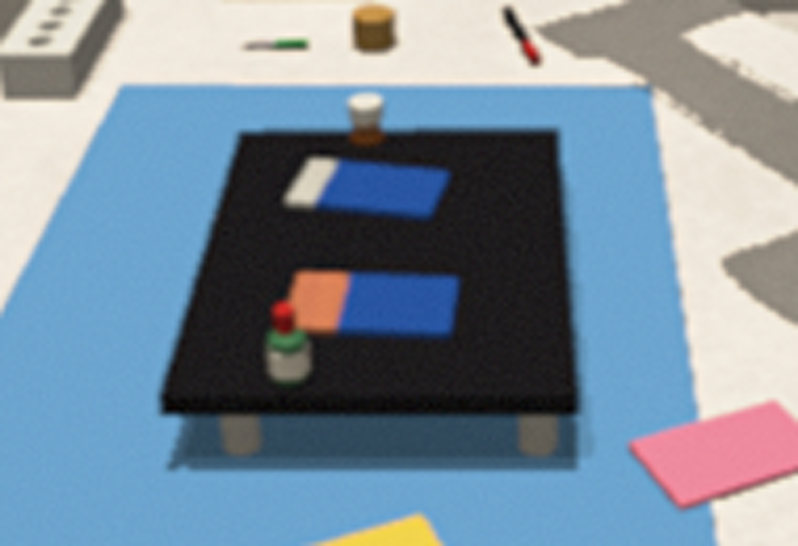

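The copper plate is at top (228,185), with the orange bare end and blue lacquer, on the stand. The steel plate is at top (281,179), with the silvery end and blue lacquer, also on the stand. The pink (203,265) and yellow (164,190) sheets lie off the stand and are the look-alikes. The enlarged crop confirms this. The vial is at (200,169) and the jar at (310,173). Next I measure both plates.

```bash
cat > h.py <<'E'
import numpy as np,cv2
def ray(p,px,z):
    f=p["frame"].shape[0]/2/np.tan(np.radians(p["fovy"]/2))
    px=np.atleast_2d(px).astype(float)
    d=np.c_[(px[:,0]-p["cx"])/f,(px[:,1]-p["cy"])/f,np.ones(len(px))]
    if "rvec" in p:
        R=cv2.Rodrigues(np.array(p["rvec"]))[0];c=-R.T@np.array(p["tvec"]);d=d@R
    else:
        R,c=p["R"],p["c"];d=d@R.T
    return c+d*((z-c[2])/d[:,2])[:,None]
def setwrist(p,s):
    from scipy.spatial.transform import Rotation as Ro
    T=np.array(p["tool_from_camera"]);Rt=Ro.from_euler("xyz",s["ee_rot"]).as_matrix()
    p["R"]=Rt@T[:3,:3];p["c"]=Rt@T[:3,3]+s["eef_pos"]
def quad(mask,p,z):
    cs,_=cv2.findContours(mask.astype(np.uint8),cv2.RETR_EXTERNAL,cv2.CHAIN_APPROX_NONE)
    c=max(cs,key=cv2.contourArea)[:,0,:]
    w=ray(p,c,z)[:,:2]
    return cv2.minAreaRect((w*1000).astype(np.float32)),c
E
python3 - <<'E'
import pickle,numpy as np,cv2
from h import *
for n in("top","side"):
    p=pickle.load(open(f"{n}0.pkl","rb"));S=4
    q=dict(p);im=cv2.resize(p["frame"],None,fx=S,fy=S,interpolation=cv2.INTER_CUBIC)
    q["frame"]=im;q["cx"]=(p["cx"]+.5)*S-.5;q["cy"]=(p["cy"]+.5)*S-.5
    im=cv2.GaussianBlur(im,(9,9),0).astype(int)
    r,g,b=im[...,0],im[...,1],im[...,2]
    roi=np.zeros(r.shape,bool)
    if n=="top": roi[135*S:235*S,190*S:322*S]=1
    else: roi[165*S:245*S,185*S:295*S]=1
    out={}
    dark=roi&(im.max(2)<60)
    blue=roi&(b>85)&(r<75)&(b-g>40)
    if n=="top":
        cu=roi&(r>110)&(b<r-40);st=roi&(r>100)&(b>80)&(abs(r-b)<60)
        print("stand",quad(cv2.morphologyEx((dark).astype(np.uint8),cv2.MORPH_CLOSE,np.ones((5,5))),q,.055)[0])
    nn,lab,stt,cen=cv2.connectedComponentsWithStats(blue.astype(np.uint8))
    for i in range(1,nn):
        if stt[i,4]>500: print(n,"blue",cen[i]/S,quad(lab==i,q,.06)[0])
    # whole plates: not dark inside
    pl=roi&(im.max(2)>75)
    nn,lab,stt,cen=cv2.connectedComponentsWithStats(pl.astype(np.uint8))
    for i in range(1,nn):
        if stt[i,4]>1500: print(n,"plate",cen[i]/S,quad(lab==i,q,.06)[0])
E
```

```text
stand ((532.8798217773438, 16.12042236328125), (255.9770050048828, 344.94134521484375), 1.3918006420135498)
top blue [280.57764306 182.51242898] ((540.1737060546875, -55.198768615722656), (63.387813568115234, 83.68384552001953), 79.770263671875)
top blue [227.85504076 191.20561616] ((516.5241088867188, 97.0844497680664), (63.318180084228516, 70.31239318847656), 88.24720764160156)
top plate [257.98230972 179.23952126] ((535.9537353515625, 15.633712768554688), (386.2726745605469, 291.17364501953125), 89.47177124023438)
top plate [281.29484369 178.00891125] ((553.38232421875, -57.18742752075195), (67.94883728027344, 112.84033203125), 79.37939453125)
top plate [228.14048322 184.203014  ] ((536.7852783203125, 95.33091735839844), (68.3706283569336, 113.52582550048828), 88.68214416503906)
side blue [241.70968391 184.93320918] ((541.3926391601562, -53.85162353515625), (72.55520629882812, 88.00382232666016), 79.8768081665039)
side blue [245.40846024 212.44712352] ((517.3159790039062, 97.87319946289062), (71.20904541015625, 73.73611450195312), 88.9322738647461)
side plate [237.48747052 200.40235009] ((558.7613525390625, 25.917800903320312), (382.6914978027344, 431.65167236328125), 0.4051925837993622)
side plate [237.41066571 184.52523264] ((554.7351684570312, -55.42339324951172), (78.92642211914062, 116.68325805664062), 79.42205047607422)
side plate [234.84019272 214.04605996] ((542.4613647460938, 122.24276733398438), (125.64019012451172, 122.61259460449219), 87.57555389404297)
```

```bash
cat >> h.py <<'E'
def plan(x,y,z,yaw):
    from station import get_state
    from scipy.spatial.transform import Rotation as Ro
    s=get_state();R=Ro.from_euler("xyz",s["ee_rot"])
    T=Ro.from_euler("xyz",[np.pi,0,yaw])
    print("t",s["t"],"pos",s["eef_pos"].round(4),"rot",s["ee_rot"].round(4),"F",s["force"].round(1),"w",s["width"])
    d=np.array([x,y,z])-s["eef_pos"]
    print("rot first:",(R.inv()*T).as_rotvec().round(4)," then shift mm",(T.inv().apply(d)*1000).round(1), " (shift in current axes",(R.inv().apply(d)*1000).round(1),")")
E
python3 -c "
from h import *
plan(.44,-.046,.2,-3.117)"
```

```text
t 0.6 pos [ 0.1961 -0.6459  0.2139] rot [-3.1416  0.     -2.8468] F [ 0.4 -0.3 -0.6] w 0.08722998348925388
rot first: [-0.      0.      0.2702]  then shift mm [-258.6  593.7   13.9]  (shift in current axes [-407.7  503.1   13.9] )
```

Request:
step_arm(
  commands="0 0 0 0 0 0.135; 0 0 0 0 0 0.135; -18 42 1 0 0 0; -18 42 1 0 0 0; -18 42 1 0 0 0; -18 42 1 0 0 0; -18 42 1 0 0 0; -18 42 1 0 0 0",
  jaw=20,
)

```text
t: 1.6
eef_pos: [0.2982, -0.39, 0.2081]
ee_rot: [-3.141, 0.001, -3.117]
force: [1.0, 0.4, 0.3]
width: 0.0202
```

Request:
step_arm(
  commands="-18 42 1 0 0 0; -18 42 1 0 0 0; -18 42 1 0 0 0; -18 42 1 0 0 0; -18 42 1 0 0 0; -18 42 1 0 0 0; -18 42 1 0 0 0; -18 42 1 0 0 0",
)

```text
t: 2.6
eef_pos: [0.4339, -0.0502, 0.2003]
ee_rot: [3.141, 0.001, -3.116]
force: [0.7, -0.2, 0.8]
width: 0.0203
```

Run:
```python
from station import *
from h import *
import pickle
plan(.44,-.046,.1,-3.117)
for n in("wrist",):
    s=get_state();p=grab_frame(n);setwrist(p,s);pickle.dump(p,open("w1.pkl","wb"));cv2.imwrite(f"pics/{n}1.png",cv2.cvtColor(p["frame"],cv2.COLOR_RGB2BGR));print(p["c"],p["tool_from_camera"])
```

```text
t 2.6 pos [ 0.4339 -0.0502  0.2003] rot [ 3.1413e+00  1.2000e-03 -3.1165e+00] F [ 0.7 -0.2  0.8] w 0.020276270205784912
rot first: [0.0003 0.0012 0.0005]  then shift mm [ -6.2   4.1 100.3]  (shift in current axes [ -6.1   4.  100.3] )
[ 0.35351808 -0.05205324  0.37092095] [[ 2.66873041e-04 -9.56028486e-01 -2.93273700e-01  8.01844464e-02]
 [ 9.99999941e-01  3.18253958e-04 -1.27481001e-04  2.48375367e-04]
 [ 2.15210984e-04 -2.93273648e-01  9.56028515e-01 -1.70723073e-01]
 [ 0.00000000e+00  0.00000000e+00  0.00000000e+00  1.00000000e+00]]
```

View pics/wrist1.png

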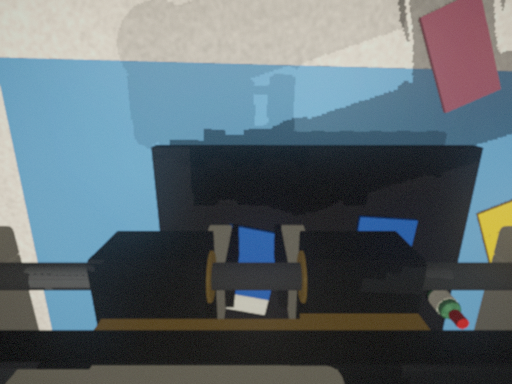

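Request:
step_arm(
  commands="-8 4 30 0 0 0; -8 0 40 0 0 0; 0 0 30 0 0 0; 0 0 12 0 0 0; 0 0 3 0 0 0; 0 0 2 0 0 0; 0 0 0 0 0 0; 0 0 0 0 0 0",
)

```text
t: 3.65
eef_pos: [0.4497, -0.0473, 0.0835]
ee_rot: [3.141, 0.001, -3.117]
force: [0.1, 0.2, 0.1]
width: 0.0205
```

Run:
```python
from station import *
from h import *
import pickle
plan(.48,-.046,.082,-3.117)
for n in("top","side"):
    p=grab_frame(n);pickle.dump(p,open(f"{n}2.pkl","wb"));im=cv2.cvtColor(p["frame"],cv2.COLOR_RGB2BGR)
    c=im[100:250,150:350];cv2.imwrite(f"pics/{n}2.png",cv2.resize(c,None,fx=3,fy=3,interpolation=2))
```

```text
t 3.65 pos [ 0.4497 -0.0473  0.0835] rot [ 3.1412e+00  1.3000e-03 -3.1167e+00] F [0.1 0.2 0.1] w 0.0205126442043493
rot first: [0.0004 0.0013 0.0003]  then shift mm [-30.3   0.6   1.5]  (shift in current axes [-30.3   0.5   1.6] )
```

View pics/top2.png

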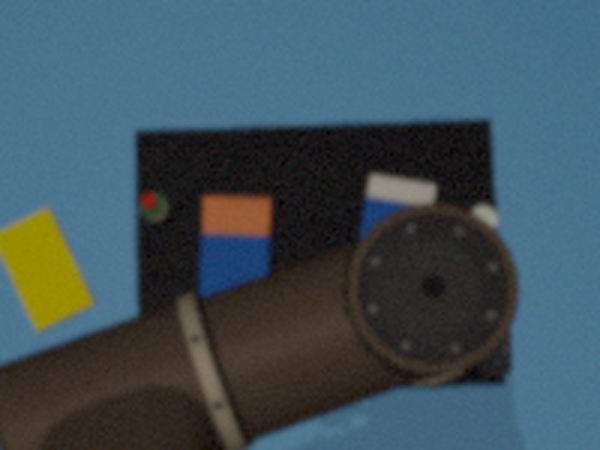

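View pics/side2.png

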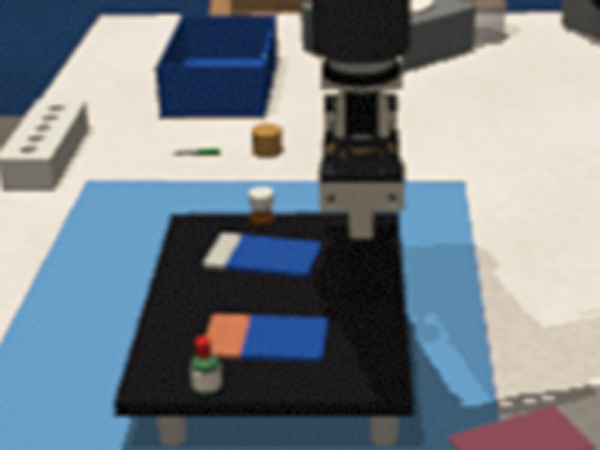

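Request:
step_arm(
  commands="-8 0 1.5 0 0 0; -8 0 0 0 0 0; -6 0 0 0 0 0; -5 0 0 0 0 0; -5 0 0 0 0 0; -5 0 0 0 0 0; -5 0 0 0 0 0; -5 0 0 0 0 0",
)

```text
t: 4.75
eef_pos: [0.4966, -0.0462, 0.0814]
ee_rot: [3.142, 0.0, -3.117]
force: [0.4, -0.6, 0.7]
width: 0.0204
```

```bash
cat > meas.py <<'E'
from station import *
from h import *
import pickle,sys
tag=sys.argv[1]
plan(.48,-.046,.082,-3.117)
for n in sys.argv[2:]:
    s=get_state();p=grab_frame(n);
    if n=="wrist":setwrist(p,s)
    pickle.dump(p,open(f"{n}{tag}.pkl","wb"));im=cv2.cvtColor(p["frame"],cv2.COLOR_RGB2BGR)
    c=im if n=="wrist" else im[110:250,165:345]
    k=1.5 if n=="wrist" else 4
    cv2.imwrite(f"pics/{n}{tag}.png",cv2.resize(c,None,fx=k,fy=k,interpolation=2))
E
python3 meas.py 3 side
```

```text
t 4.75 pos [ 0.4966 -0.0462  0.0814] rot [ 3.1416e+00  1.0000e-04 -3.1168e+00] F [ 0.4 -0.6  0.7] w 0.020405396121858037
rot first: [0.     0.0001 0.0002]  then shift mm [16.6  0.7 -0.6]  (shift in current axes [16.6  0.7 -0.6] )
```

View pics/side3.png

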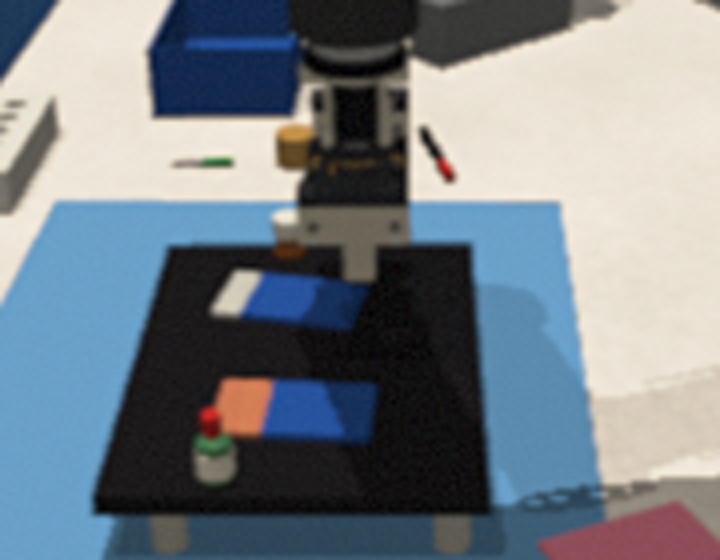

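```bash
cat > fit.py <<'E'
# fit plate pose (stand-relative) in side image from blue + bare masks
import pickle,sys
from h import *
def proj(p,X):
    f=p["frame"].shape[0]/2/np.tan(np.radians(p["fovy"]/2))
    R=cv2.Rodrigues(np.array(p["rvec"]))[0] if "rvec" in p else p["R"].T
    t=np.array(p["tvec"]) if "rvec" in p else -R@p["c"]
    Y=np.atleast_2d(X)@R.T+t
    return Y[:,:2]/Y[:,2:]*f+[p["cx"],p["cy"]]
if __name__=="__main__":
    n,tag=sys.argv[1:3]
    p=pickle.load(open(f"{n}{tag}.pkl","rb"))
    S=4;q=dict(p);im=cv2.resize(p["frame"],None,fx=S,fy=S,interpolation=cv2.INTER_CUBIC)
    q["frame"]=im;q["cx"]=(p["cx"]+.5)*S-.5;q["cy"]=(p["cy"]+.5)*S-.5
    im=cv2.GaussianBlur(im,(9,9),0).astype(int);r,g,b=im[...,0],im[...,1],im[...,2]
    blue=(b>60)&(b-g>25)&(r<70)&(b>2*r)
    roi=np.zeros(r.shape,bool);roi[160*S:245*S,185*S:300*S]=1
    if n=="top": roi[:]=0;roi[135*S:235*S,200*S:316*S]=1
    nn,lab,stt,cen=cv2.connectedComponentsWithStats((blue&roi).astype(np.uint8))
    for i in range(1,nn):
        if stt[i,4]>1200:
            rc,c=quad(lab==i,q,.06);print("blue",(cen[i]/S).round(1),np.round(rc[0],1),np.round(rc[1],1),round(rc[2],1));print(cv2.boxPoints(rc).round(1).tolist())
E
for k in 0 3; do python3 fit.py side $k; done
python3 - <<'E'
from fit import *
p=pickle.load(open("side3.pkl","rb"))
x,y=.4966,-.0462
X=[[x+a,y+b,.0564] for a in(-.0095,.0095) for b in(.010,.031)]
print((proj(p,X)-[165,110])*4)
E
```

```text
blue [241.9 185. ] [540.5 -53.3] [78.8 89.9] 80.1
[[489.5, -84.30000305175781], [578.0, -99.9000015258789], [591.5999755859375, -22.200000762939453], [503.1000061035156, -6.699999809265137]]
blue [245.6 212.6] [516.4  98.1] [76.6 74.3] 88.5
[[478.29998779296875, 60.79999923706055], [552.5, 58.900001525878906], [554.5999755859375, 135.39999389648438], [480.29998779296875, 137.39999389648438]]
blue [240.9 185.1] [542.3 -54. ] [78.4 86. ] 81.0
[[493.70001220703125, -86.0], [578.5999755859375, -99.5], [590.9000244140625, -22.0], [506.0, -8.5]]
blue [245.1 212.7] [517.5  98. ] [76.2 72.3] 88.3
[[480.20001220703125, 61.0], [552.5, 58.79999923706055], [554.7999877929688, 135.0], [482.5, 137.1999969482422]]
[[372.36616641 313.23621677]
 [371.10985633 327.31468619]
 [347.93167887 313.0617128 ]
 [346.27950689 327.12290071]]
```

```bash
python3 - <<'E'
from fit import *
p=pickle.load(open("side3.pkl","rb"))
c=cv2.cvtColor(p["frame"],cv2.COLOR_RGB2BGR)[140:215,200:300]
c=np.clip(c.astype(float)*1.8,0,255).astype(np.uint8)
cv2.imwrite("pics/side3z.png",cv2.resize(c,None,fx=7.5,fy=7.5,interpolation=0))
E
python3 meas.py 4 wrist
```

```text
t 4.8 pos [ 0.4973 -0.0462  0.0814] rot [-3.1415e+00  4.0000e-04 -3.1166e+00] F [1.4 1.  0.3] w 0.02001588118976905
rot first: [-0.0001  0.0004  0.0004]  then shift mm [17.3  0.6 -0.6]  (shift in current axes [17.3  0.6 -0.6] )
```

View pics/side3z.png

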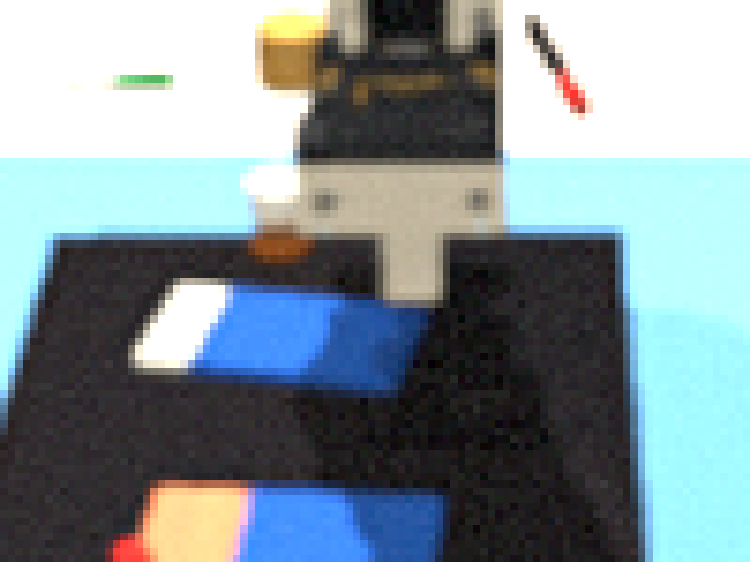

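View pics/wrist4.png

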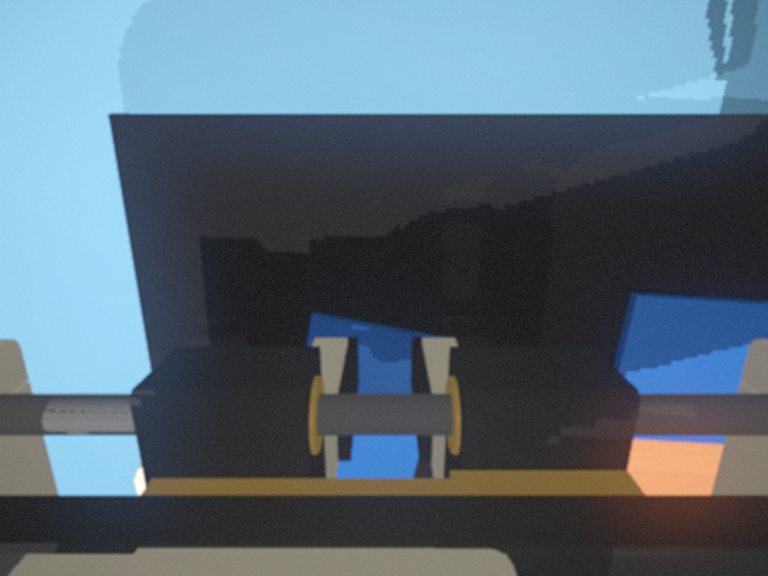

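Run:
```python
from fit import *
p=pickle.load(open("side3.pkl","rb"))
def rayc(px):
    return ray(p,px,.0)[0],ray(p,px,.1)[0]
for px in([251.2,180],[259,180],[255,180]):
    a,b=rayc(px)
    for y in(-.036,-.029,-.0255): 
        t=(y-a[1])/(b[1]-a[1]);print(px,(a+t*(b-a)).round(4))
p=pickle.load(open("wrist4.pkl","rb"))
# finger tips width px at z .0564 
for px in([313,340],[347,340],[420,340],[457,340],[325,478],[338,478],[430,478],[447,478],[312,315],[440,338]):
    print(px,ray(p,np.array(px)/1.5,.06)[0].round(4))
```

```text
[251.2, 180] [ 0.5077 -0.036   0.086 ]
[251.2, 180] [ 0.5071 -0.029   0.09  ]
[251.2, 180] [ 0.5069 -0.0255  0.0919]
[259, 180] [ 0.4837 -0.036   0.0862]
[259, 180] [ 0.4834 -0.029   0.0901]
[259, 180] [ 0.4832 -0.0255  0.0921]
[255, 180] [ 0.496  -0.036   0.0861]
[255, 180] [ 0.4955 -0.029   0.09  ]
[255, 180] [ 0.4953 -0.0255  0.092 ]
[313, 340] [ 0.5047 -0.0786  0.06  ]
[347, 340] [ 0.5043 -0.0629  0.06  ]
[420, 340] [ 0.5035 -0.0292  0.06  ]
[457, 340] [ 0.503  -0.0122  0.06  ]
[325, 478] [ 0.5814 -0.0741  0.06  ]
[338, 478] [ 0.5813 -0.0674  0.06  ]
[430, 478] [ 0.5801 -0.0204  0.06  ]
[447, 478] [ 0.5799 -0.0117  0.06  ]
[312, 315] [ 0.4924 -0.0788  0.06  ]
[440, 338] [ 0.5022 -0.0201  0.06  ]
```

Run:
```python
from fit import *
p=pickle.load(open("wrist4.pkl","rb"));print(p["fovy"])
c=cv2.cvtColor(p["frame"],cv2.COLOR_RGB2BGR)[190:330,190:330]
c=np.clip((c/255.)**.5*255,0,255).astype(np.uint8)
cv2.imwrite("pics/wrist4z.png",cv2.resize(c,None,fx=4.2,fy=4.2,interpolation=0))
p=pickle.load(open("side3.pkl","rb"))
c=cv2.cvtColor(p["frame"],cv2.COLOR_RGB2BGR)[150:205,225:285]
c=np.clip((c/255.)**.5*255,0,255).astype(np.uint8)
cv2.imwrite("pics/side3y.png",cv2.resize(c,None,fx=10,fy=10,interpolation=0))
```

```text
64.86376771516457
```

View pics/wrist4z.png

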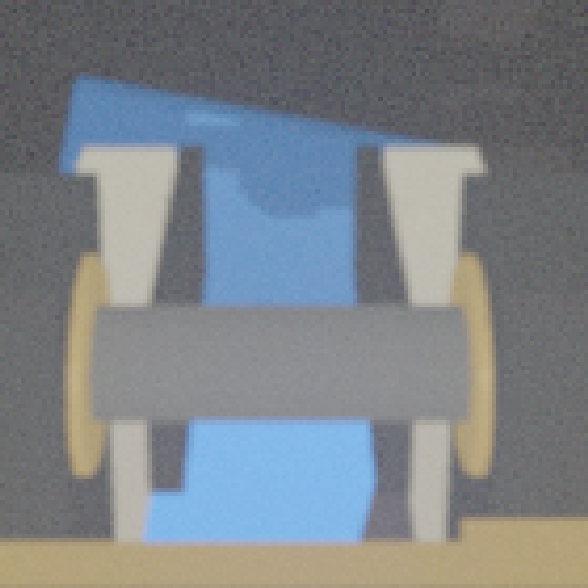

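View pics/side3y.png

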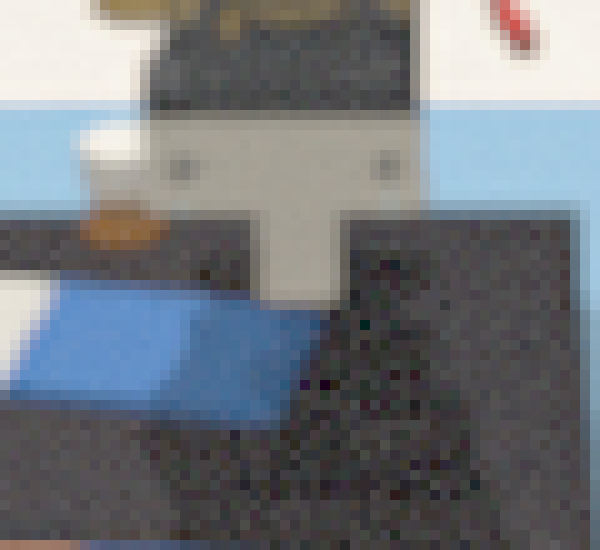

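The fingertips are clearly above the plate. The rear-right corner has not moved, and both views put the visible tip well above the stand. I'll back off and feel for the stand in small steps.

Request:
step_arm(
  commands="15 0 0 0 0 0; 17 0 0 0 0 0; 0 0 2 0 0 0; 0 0 2 0 0 0; 0 0 2 0 0 0; 0 0 0 0 0 0",
)

```text
t: 5.6
eef_pos: [0.4644, -0.047, 0.0751]
ee_rot: [-3.141, -0.0, -3.117]
force: [0.2, 0.4, 0.2]
width: 0.0199
```

```bash
python3 meas.py 5 side wrist
```

```text
t 5.6 pos [ 0.4644 -0.047   0.0751] rot [-3.1414e+00 -5.0000e-04 -3.1168e+00] F [0.2 0.4 0.2] w 0.019928542038949067
rot first: [-0.0002 -0.0005  0.0002]  then shift mm [-15.6   0.7  -6.9]  (shift in current axes [-15.6   0.7  -6.9] )
```

View pics/side5.png

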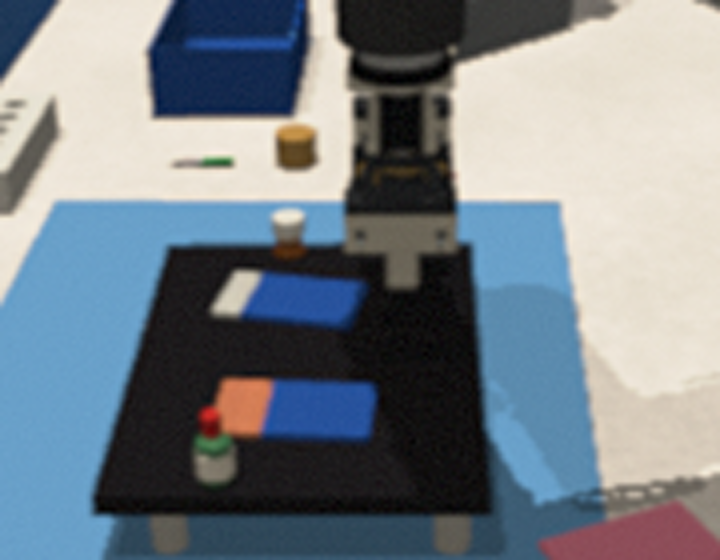

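View pics/wrist5.png

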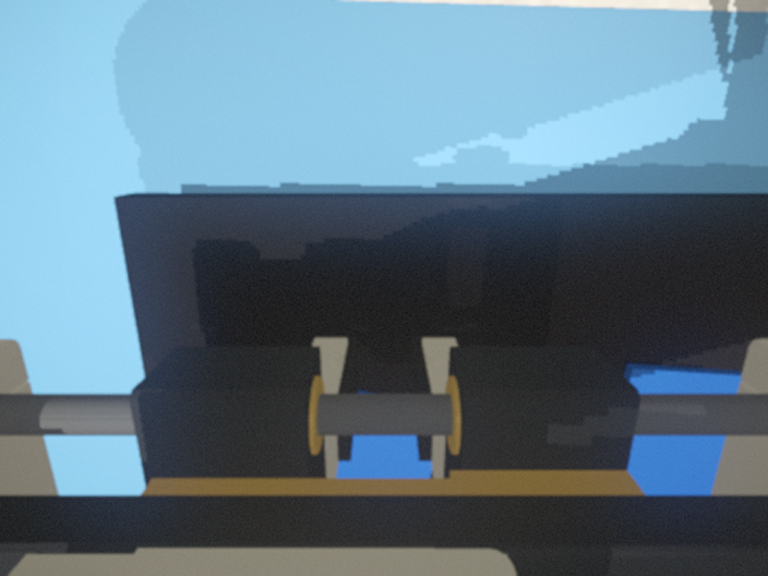

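Request:
step_arm(
  commands="0 0 2 0 0 0; 0 0 2 0 0 0; 0 0 2 0 0 0; 0 0 0 0 0 0",
)

```text
t: 6.2
eef_pos: [0.4642, -0.0471, 0.0691]
ee_rot: [-3.141, -0.0, -3.117]
force: [-0.2, -0.2, -0.1]
width: 0.02
```

Request:
step_arm(
  commands="0 0 2 0 0 0; 0 0 2 0 0 0; 0 0 2 0 0 0; 0 0 0 0 0 0",
)

```text
t: 6.7
eef_pos: [0.4642, -0.0471, 0.0632]
ee_rot: [-3.142, -0.0, -3.117]
force: [0.4, -0.7, -0.3]
width: 0.0201
```

```bash
python3 meas.py 6 side
```

```text
t 6.7 pos [ 0.4642 -0.0471  0.0632] rot [-3.1415e+00 -4.0000e-04 -3.1167e+00] F [ 0.4 -0.7 -0.3] w 0.020128962494975897
rot first: [-0.0001 -0.0004  0.0003]  then shift mm [-15.8   0.7 -18.8]  (shift in current axes [-15.8   0.7 -18.8] )
```

View pics/side6.png

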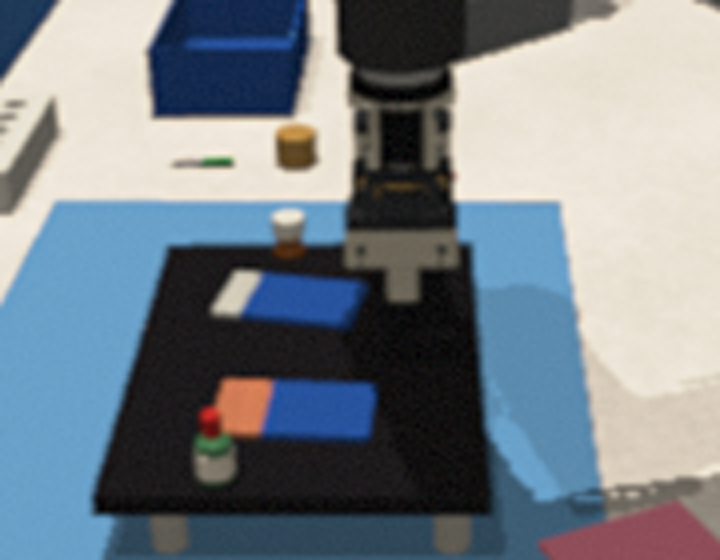

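Request:
step_arm(
  commands="0 0 2 0 0 0; 0 0 2 0 0 0; 0 0 2 0 0 0; 0 0 2 0 0 0; 0 0 0 0 0 0",
)

```text
t: 7.38
eef_pos: [0.4642, -0.0471, 0.0552]
ee_rot: [-3.141, -0.0, -3.117]
force: [0.1, 0.2, -0.9]
width: 0.0201
```

```bash
python3 meas.py 7 side wrist top
python3 - <<'E'
from fit import *
p=pickle.load(open("top0.pkl","rb"))
print("jar cap",ray(p,[310.6,173],.09),"vial cap",ray(p,[199.5,167],.107), ray(p,[202,169],.08))
p=pickle.load(open("side7.pkl","rb"))
x=.464
for y in(-.0155,-.0205,-.047): print(y,(proj(p,[[x,y,z] for z in(.055,.06,.07,.08,.09)])-[165,110])*4)
E
```

```text
t 7.375 pos [ 0.4642 -0.0471  0.0552] rot [-3.1415e+00 -4.0000e-04 -3.1168e+00] F [ 0.1  0.2 -0.9] w 0.020052040280013127
rot first: [-0.0001 -0.0004  0.0002]  then shift mm [-15.8   0.7 -26.8]  (shift in current axes [-15.8   0.7 -26.8] )
jar cap [[ 0.56083514 -0.13962518  0.09      ]] vial cap [[0.57807234 0.17124373 0.107     ]] [[0.57724864 0.16792891 0.08      ]]
-0.0155 [[401.39439128 328.91048388]
 [401.33697606 323.30564899]
 [401.22134714 312.0180341 ]
 [401.10464122 300.62528237]
 [400.98684316 289.125918  ]]
-0.0205 [[401.58040876 325.50965596]
 [401.52364318 319.91869194]
 [401.40932568 308.6593139 ]
 [401.29394754 297.29547158]
 [401.17749393 285.82570438]]
-0.047 [[402.54280476 307.91483986]
 [402.48934719 302.39660276]
 [402.38170648 291.2852291 ]
 [402.27308734 280.07285479]
 [402.16347635 268.75809642]]
```

View pics/side7.png

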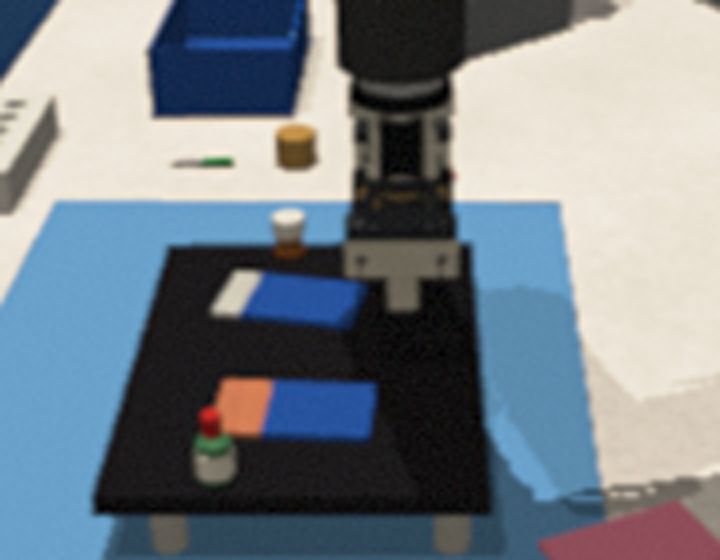

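View pics/wrist7.png

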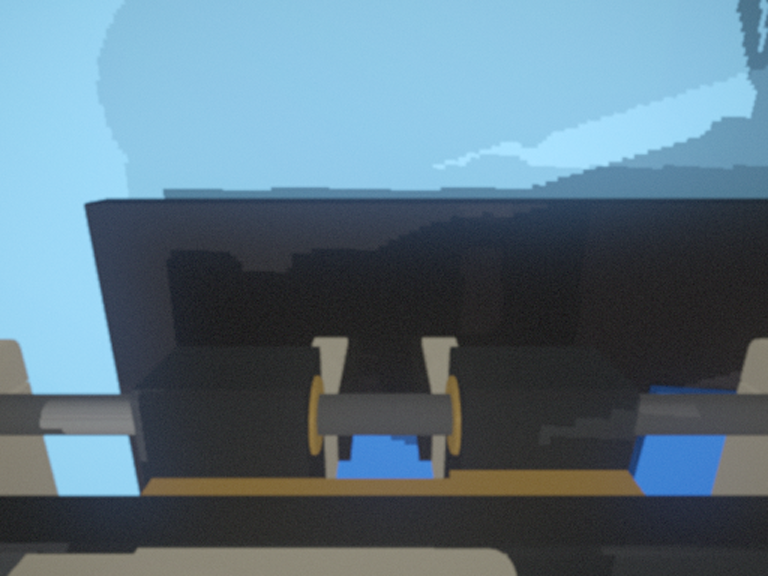

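View pics/top7.png

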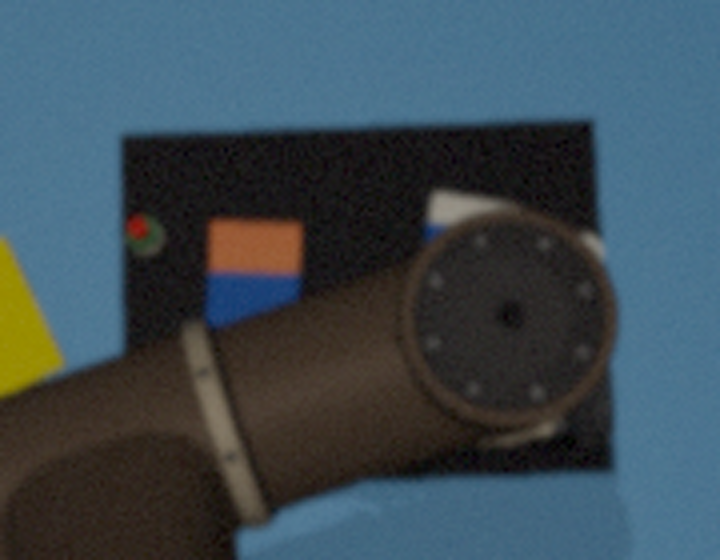

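Request:
step_arm(
  commands="0 0 2 0 0 0; 0 0 2 0 0 0; 0 0 2 0 0 0; 0 0 1 0 0 0; 0 0 0 0 0 0",
)

```text
t: 8.15
eef_pos: [0.4643, -0.047, 0.0483]
ee_rot: [-3.142, -0.0, -3.117]
force: [0.1, -0.7, -1.1]
width: 0.0202
```

Request:
step_arm(
  commands="0 0 1 0 0 0; 0 0 1 0 0 0; 0 0 0 0 0 0",
)

```text
t: 8.52
eef_pos: [0.4642, -0.0471, 0.0463]
ee_rot: [-3.142, -0.0, -3.117]
force: [0.5, -0.1, -0.3]
width: 0.0199
```

```bash
python3 meas.py 8 side
```

```text
t 8.525 pos [ 0.4642 -0.0471  0.0463] rot [-3.1416e+00 -2.0000e-04 -3.1169e+00] F [ 0.5 -0.1 -0.3] w 0.019907585085681672
rot first: [-0.     -0.0002  0.0001]  then shift mm [-15.8   0.7 -35.7]  (shift in current axes [-15.8   0.7 -35.7] )
```

View pics/side8.png

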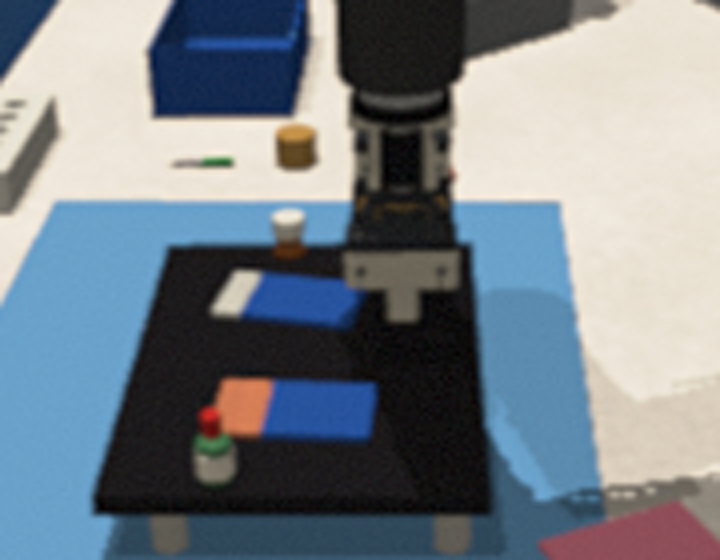

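Request:
step_arm(
  commands="0 0 1 0 0 0; 0 0 1 0 0 0; 0 0 0 0 0 0",
)

```text
t: 8.95
eef_pos: [0.4642, -0.0471, 0.0442]
ee_rot: [-3.142, -0.0, -3.117]
force: [-0.3, 0.1, -0.9]
width: 0.0197
```

Request:
step_arm(
  commands="0 0 1 0 0 0; 0 0 0 0 0 0",
)

```text
t: 9.2
eef_pos: [0.4643, -0.047, 0.0433]
ee_rot: [-3.142, -0.0, -3.117]
force: [-1.0, -0.3, -0.1]
width: 0.02
```

Request:
step_arm(
  commands="0 0 1 0 0 0; 0 0 0 0 0 0",
)

```text
t: 9.45
eef_pos: [0.4644, -0.047, 0.0426]
ee_rot: [-3.142, 0.0, -3.117]
force: [-1.5, -0.2, 4.0]
width: 0.0203
```

Contact with the stand comes at TCP z ≈ 0.0427. The real fingertips are therefore about 12 mm above the reported TCP, not 25 mm below it, so I'll go by this measurement. At that height the wide body would sit at about z 0.085 and could catch the jar or vial. I'll turn the gripper 90°, which leaves it only ±39 mm wide sideways, and push with the front finger's back face.

Request:
step_arm(
  commands="0 0 -30 0 0 0; 0 0 -30 0 0 0; 0 0 0 0 0 -0.175; 0 0 0 0 0 -0.175; 0 0 0 0 0 -0.175; 0 0 0 0 0 -0.175; 0 0 0 0 0 -0.175; 0 0 0 0 0 -0.175",
  jaw=0,
)

```text
t: 10.45
eef_pos: [0.4643, -0.047, 0.1023]
ee_rot: [3.142, 0.0, -2.061]
force: [-0.1, 0.3, -0.5]
width: 0.0001
```

Request:
step_arm(
  commands="0 0 0 0 0 -0.175; 0 0 0 0 0 -0.175; 0 0 0 0 0 -0.171; 0 0 0 0 0 0; 0 0 0 0 0 0",
)

```text
t: 11.08
eef_pos: [0.4643, -0.047, 0.1023]
ee_rot: [3.142, 0.0, -1.55]
force: [-0.2, 0.4, 0.6]
width: 0.0007
```

```bash
python3 meas.py 9 side wrist; python3 -c "
from h import *
plan(.45,-.063,.075,-1.546)"
```

```text
t 11.075 pos [ 0.4643 -0.047   0.1023] rot [ 3.1415  0.     -1.5496] F [-0.2  0.4  0.6] w 0.0006734467406726117
rot first: [ 1.0000e-04 -0.0000e+00  1.5674e+00]  then shift mm [-15.8   0.6  20.3]  (shift in current axes [ -0.7 -15.8  20.3] )
t 11.175 pos [ 0.4643 -0.047   0.1023] rot [ 3.1415  0.     -1.5483] F [ 0.3 -0.2  1.3] w 0.0006881753458826141
rot first: [ 0.0001  0.     -0.0023]  then shift mm [15.6 14.7 27.3]  (shift in current axes [15.6 14.7 27.3] )
```

View pics/side9.png

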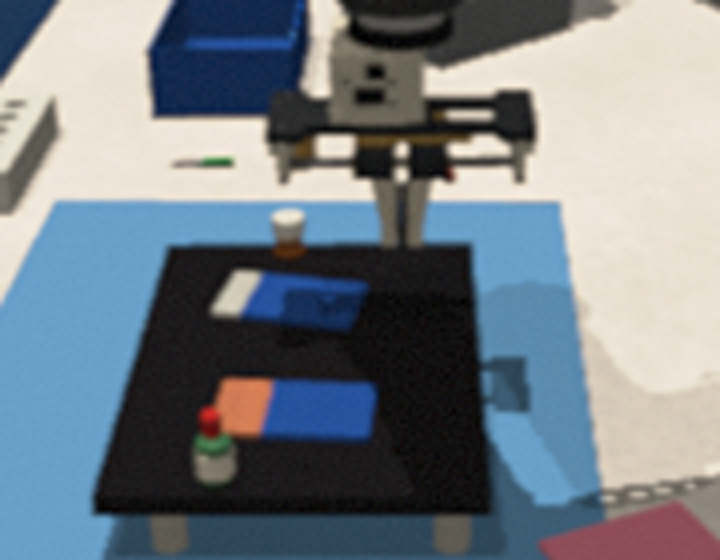

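View pics/wrist9.png

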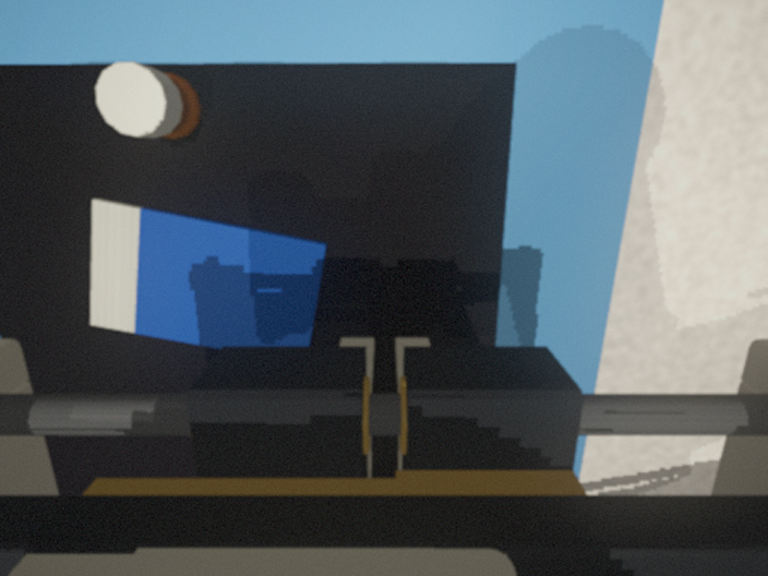

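Now the fingers and body show clearly. The body really is about 66 mm above the tips, at z ≈ 0.121, so it clears the vial at 0.107. The whole gripper simply sits higher than the reported z. I can therefore use the wider two-finger push, which squares the plate, and I'll turn back.

Request:
step_arm(
  commands="0 0 0 0 0 0.175; 0 0 0 0 0 0.175; 0 0 0 0 0 0.175; 0 0 0 0 0 0.175; 0 0 0 0 0 0.175; 0 0 0 0 0 0.175; 0 0 0 0 0 0.175; 0 0 0 0 0 0.175",
  jaw=20,
)

```text
t: 12.18
eef_pos: [0.4643, -0.047, 0.1024]
ee_rot: [3.142, 0.0, -2.953]
force: [-0.3, 0.6, -1.3]
width: 0.0201
```

Request:
step_arm(
  commands="0 0 0 0 0 0.17; 9 -9.5 20 0 0 0; 0 0 30 0 0 0; 0 0 7 0 0 0; 0 0 0 0 0 0; 0 0 0 0 0 0",
)

```text
t: 12.92
eef_pos: [0.4564, -0.0565, 0.0462]
ee_rot: [3.141, 0.001, -3.116]
force: [-0.1, -0.5, 0.5]
width: 0.02
```

```bash
python3 -c "
from h import *
plan(.455,-.0565,.0445,-3.117)"
```

```text
t 12.925 pos [ 0.4564 -0.0565  0.0462] rot [ 3.1414e+00  1.3000e-03 -3.1158e+00] F [-0.1 -0.5  0.5] w 0.019976222851744337
rot first: [0.0002 0.0013 0.0012]  then shift mm [1.4 0.1 1.7]  (shift in current axes [1.4 0.1 1.7] )
```

Request:
step_arm(
  commands="-5 0 1.5 0 0 0; -10 0 0 0 0 0; -9 0 0 0 0 0; -5 0 0 0 0 0; -5 0 0 0 0 0; -5 0 0 0 0 0; -5 0 0 0 0 0; -5 0 0 0 0 0",
)

```text
t: 13.92
eef_pos: [0.5049, -0.0555, 0.0438]
ee_rot: [3.142, 0.0, -3.116]
force: [-2.5, -0.3, 0.0]
width: 0.02
```

```bash
python3 meas.py 10 side; python3 fit.py side 10
```

```text
t 13.925 pos [ 0.5049 -0.0555  0.0438] rot [ 3.1415e+00  1.0000e-04 -3.1158e+00] F [-2.5 -0.3  0. ] w 0.020013270246713292
rot first: [0.0001 0.0001 0.0012]  then shift mm [ 24.7  10.1 -38.2]  (shift in current axes [ 24.7  10.1 -38.2] )
blue [234.1 186.1] [561.  -48.9] [78.8 85.3] 86.3
[[516.0, -85.5], [601.0999755859375, -91.0], [606.0999755859375, -12.300000190734863], [521.0, -6.900000095367432]]
blue [245.1 212.7] [517.4  98. ] [76.2 72.3] 88.5
[[480.29998779296875, 60.79999923706055], [552.5, 58.900001525878906], [554.5, 135.10000610351562], [482.29998779296875, 137.0]]
```

View pics/side10.png

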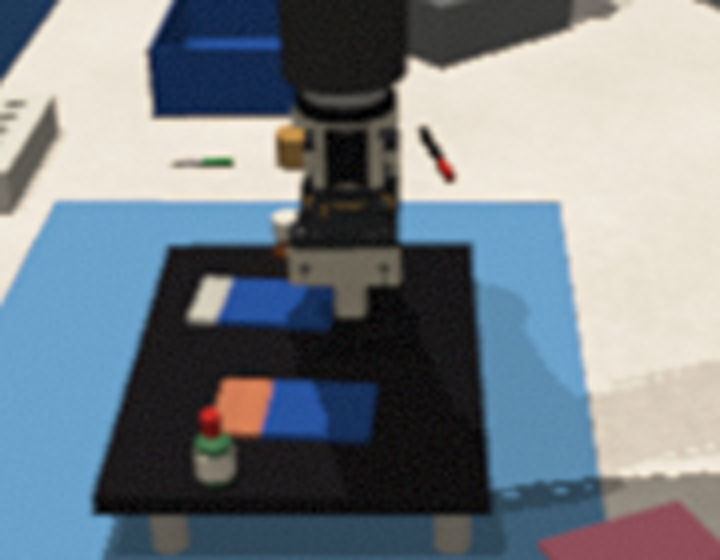

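Request:
step_arm(
  commands="-5 0 0 0 0 0; -5 0 0 0 0 0; -5 0 0 0 0 0; -5 0 0 0 0 0; -5 0 0 0 0 0; -5 0 0 0 0 0; -5 0 0 0 0 0; -5 0 0 0 0 0",
)

```text
t: 14.98
eef_pos: [0.5449, -0.0544, 0.0438]
ee_rot: [3.142, 0.0, -3.116]
force: [-2.3, 0.0, 0.1]
width: 0.0201
```

```bash
python3 meas.py 11 side top wrist; python3 fit.py side 11
```

```text
t 14.975 pos [ 0.5449 -0.0544  0.0438] rot [ 3.1416  0.     -3.1157] F [-2.3  0.   0.1] w 0.020056058127677738
rot first: [0.     0.     0.0013]  then shift mm [ 64.7  10.  -38.2]  (shift in current axes [ 64.7  10.1 -38.2] )
blue [221.8 187. ] [598.9 -43.3] [83.7 79. ] 2.2
[[555.5999755859375, -5.5], [558.5999755859375, -84.4000015258789], [642.2000122070312, -81.19999694824219], [639.2000122070312, -2.299999952316284]]
blue [245.2 212.8] [517.3  99.5] [71.8 72.5] 88.9
[[480.3999938964844, 64.30000305175781], [552.7999877929688, 63.0], [554.2000122070312, 134.6999969482422], [481.70001220703125, 136.10000610351562]]
```

View pics/side11.png

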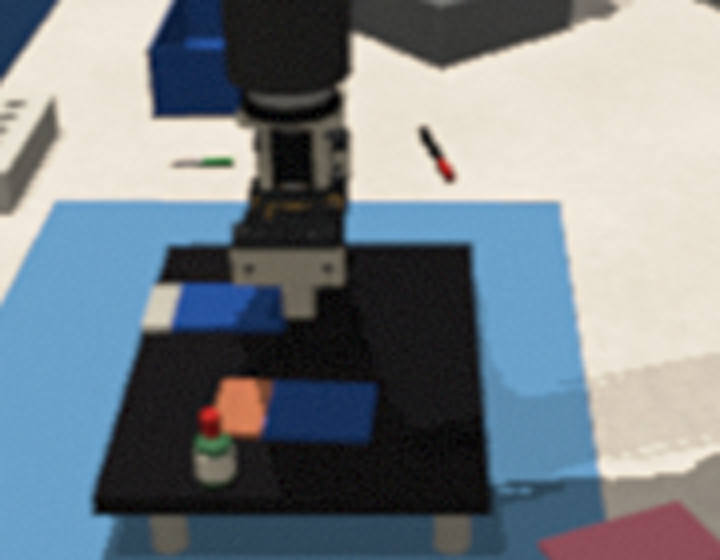

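View pics/top11.png

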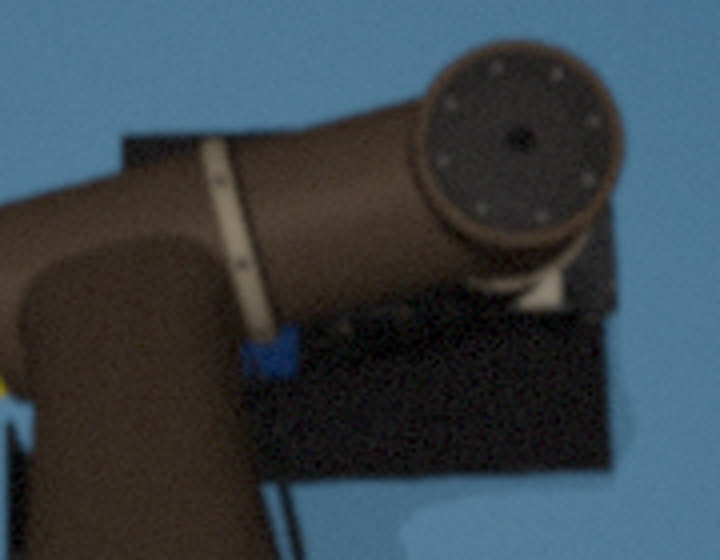

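```bash
cat > edge.py <<'E'
from fit import *
def edge(p,y0,y1,step=.004,z=.055,x0=.62,x1=.70,show=False):
    """scan along world x at height z, find dark->bright crossing (stand front edge)"""
    im=cv2.cvtColor(p["frame"],cv2.COLOR_RGB2GRAY).astype(np.float32);pts=[]
    for y in np.arange(y0,y1,step):
        xs=np.arange(x0,x1,.0005);uv=proj(p,np.c_[xs,0*xs+y,0*xs+z]).astype(np.float32)
        v=cv2.remap(im,uv[:,:1],uv[:,1:],cv2.INTER_LINEAR)[:,0]
        hi=np.percentile(v,95);lo=np.percentile(v,5);m=(hi+lo)/2
        k=np.where((v[:-1]<m)&(v[1:]>=m))[0]
        if len(k): pts.append([y,xs[k[0]],lo,hi])
    return np.array(pts)
if __name__=="__main__":
    for n in("top","side"):
        p=pickle.load(open(n+"0.pkl","rb"))
        R=cv2.Rodrigues(p["rvec"])[0];print(n,"cam",(-R.T@p["tvec"]).round(3))
        e=edge(p,-.13,.16)
        a=np.polyfit(e[:,0],e[:,1],1);r=e[:,1]-np.polyval(a,e[:,0]);k=abs(r)<.003;a=np.polyfit(e[k,0],e[k,1],1)
        print(n,"slope deg",np.degrees(-a[0]),"x@-.05",np.polyval(a,-.05),"x@.09",np.polyval(a,.09),k.mean(),r[k].std(),e[::12].round(4).tolist())
E
python3 edge.py
```

```text
top cam [0.376 0.017 1.194]
top slope deg 1.4038013978102033 x@-.05 0.6634379242255907 x@.09 0.6600077903245666 1.0 0.00034531197242180665 [[-0.13, 0.665, 12.5127, 101.5365], [-0.082, 0.6645, 18.1919, 102.3792], [-0.034, 0.6635, 14.2771, 105.3882], [0.014, 0.6615, 17.4911, 104.2597], [0.062, 0.661, 19.0616, 104.8703], [0.11, 0.6585, 14.3271, 105.2727], [0.158, 0.6585, 17.6872, 104.25]]
side cam [0.432 0.93  0.632]
side slope deg 1.3322081894220197 x@-.05 0.6649401456250725 x@.09 0.6616849469332301 1.0 0.0002673200005398429 [[-0.13, 0.667, 23.9469, 153.9427], [-0.082, 0.666, 24.6854, 153.6266], [-0.034, 0.6645, 25.781, 154.3635], [0.014, 0.6635, 25.6521, 153.7071], [0.062, 0.6625, 25.7092, 153.5036], [0.11, 0.661, 24.5844, 153.8515], [0.158, 0.66, 25.1469, 153.8863]]
```

```bash
cat > mark.py <<'E'
from edge import *
# scan the lacquer/bare line in the red channel, report mark x per y, slope, gap to the edge seen by the same camera
def mark(p,y0,y1,x0,x1,z=.06):
    im=p["frame"][...,0].astype(np.float32);pts=[]
    for y in np.arange(y0,y1+1e-6,.004):
        xs=np.arange(x0,x1,.0005);uv=proj(p,np.c_[xs,0*xs+y,0*xs+z]).astype(np.float32)
        v=cv2.GaussianBlur(cv2.remap(im,uv[:,:1],uv[:,1:],cv2.INTER_LINEAR),(1,5),0)[:,0]
        d=np.convolve(v,np.r_[np.ones(8),-np.ones(8)],"valid");k=d.argmax()
        lo=np.median(v[max(0,k-8):k+1]);hi=np.median(v[k+12:k+22]);m=(lo+hi)/2
        seg=np.where((v[k:k+20]<m)&(v[k+1:k+21]>=m))[0]
        if len(seg): pts.append([y,xs[k+seg[0]],lo,hi])
    return np.array(pts)
def rep(n,tag,y0,y1,x0,x1,eb):
    p=pickle.load(open(f"{n}{tag}.pkl","rb"));e=mark(p,y0,y1,x0,x1)
    a=np.polyfit(e[:,0],e[:,1],1);r=e[:,1]-np.polyval(a,e[:,0]);ym=(y0+y1)/2;xm=np.polyval(a,ym)
    print(n,tag,"line yaw deg",np.degrees(-a[0]).round(2),"mark x",xm.round(4),"resid",r.std().round(5),"lohi",e[:,2:].mean(0).round())
    return xm
if __name__=="__main__":
    n,tag=sys.argv[1:3];rep(n,tag,*map(float,sys.argv[3:7]),0)
E
python3 mark.py side 11 -.075 -.035 .60 .68; python3 mark.py side 0 -.075 -.035 .55 .62;python3 mark.py side 0 .08 .12 .53 .6;python3 mark.py top 0 -.075 -.035 .55 .62;python3 mark.py top 0 .08 .12 .53 .6
```

```text
side 11 line yaw deg 1.76 mark x 0.6425 resid 0.00028 lohi [ 37. 184.]
side 0 line yaw deg -10.09 mark x 0.5861 resid 0.0002 lohi [ 41. 194.]
side 0 line yaw deg -2.28 mark x 0.555 resid 0.0002 lohi [ 38. 207.]
top 0 line yaw deg -10.16 mark x 0.5843 resid 0.00017 lohi [ 28. 126.]
top 0 line yaw deg -3.39 mark x 0.5527 resid 0.00031 lohi [ 30. 132.]
```

Request:
step_arm(
  commands="-5 0 0 0 0 0; -5 0 0 0 0 0; -5 0 0 0 0 0; -4 0 0 0 0 0; -2.5 0 0 0 0 0; 0 0 0 0 0 0",
)

```text
t: 15.88
eef_pos: [0.5664, -0.0539, 0.0439]
ee_rot: [3.142, 0.0, -3.116]
force: [-1.5, -0.2, 1.5]
width: 0.0199
```

```bash
python3 meas.py 12 side; python3 mark.py side 12 -.075 -.035 .62 .69; python3 -c "
from edge import *
p=pickle.load(open('side12.pkl','rb'));e=edge(p,-.02,.16);print(e[::6,:2].round(4).tolist())"
```

```text
t 15.875 pos [ 0.5664 -0.0539  0.0439] rot [ 3.1416e+00  4.0000e-04 -3.1159e+00] F [-1.5 -0.2  1.5] w 0.019894273671360575
rot first: [0.     0.0004 0.0011]  then shift mm [ 86.2  10.  -38.1]  (shift in current axes [ 86.1  10.1 -38.2] )
side 12 line yaw deg 1.89 mark x 0.6639 resid 0.00024 lohi [ 37. 185.]
[[-0.02, 0.6645], [0.004, 0.6635], [0.028, 0.6635], [0.052, 0.663], [0.076, 0.662], [0.1, 0.6615], [0.124, 0.661], [0.148, 0.6605]]
```

View pics/side12.png

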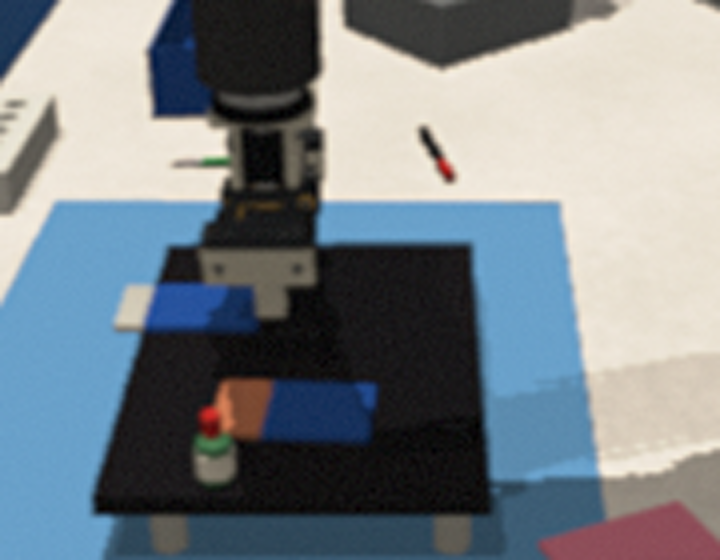

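Request:
step_arm(
  commands="-1 0 0 0 0 0; 0 0 0 0 0 0; 15 0 0 0 0 0; 15 0 -15 0 0 0; 25 25 -15 0 0 0; 25 40 0 0 0 0; 25 40 0 0 0 0; 12 43 0 0 0 0",
)

```text
t: 16.92
eef_pos: [0.4448, 0.0919, 0.0742]
ee_rot: [3.14, 0.001, -3.116]
force: [0.3, 0.6, 0.3]
width: 0.02
```

```bash
python3 meas.py 13 side; python3 mark.py side 13 -.075 -.035 .62 .69;python3 mark.py side 13 .08 .12 .53 .6; python3 -c "
from h import *
plan(.45,.0935,.044,-3.117)"
```

```text
t 16.925 pos [0.4448 0.0919 0.0742] rot [ 3.1404e+00  1.5000e-03 -3.1162e+00] F [0.3 0.6 0.3] w 0.01997335229608955
rot first: [0.0012 0.0015 0.0008]  then shift mm [ -31.8 -138.7   -7.8]  (shift in current axes [ -31.7 -138.7   -7.9] )
side 13 line yaw deg 2.54 mark x 0.6644 resid 0.00031 lohi [ 39. 191.]
side 13 line yaw deg -2.6 mark x 0.555 resid 0.00018 lohi [ 38. 207.]
t 16.975 pos [0.445  0.0954 0.0746] rot [ 3.1392e+00  2.8000e-03 -3.1148e+00] F [-1.1  3.5 -0.2] w 0.020374784486752937
rot first: [0.0024 0.0028 0.0022]  then shift mm [-5.  -2.1 30.6]  (shift in current axes [-4.9 -2.1 30.6] )
```

View pics/side13.png

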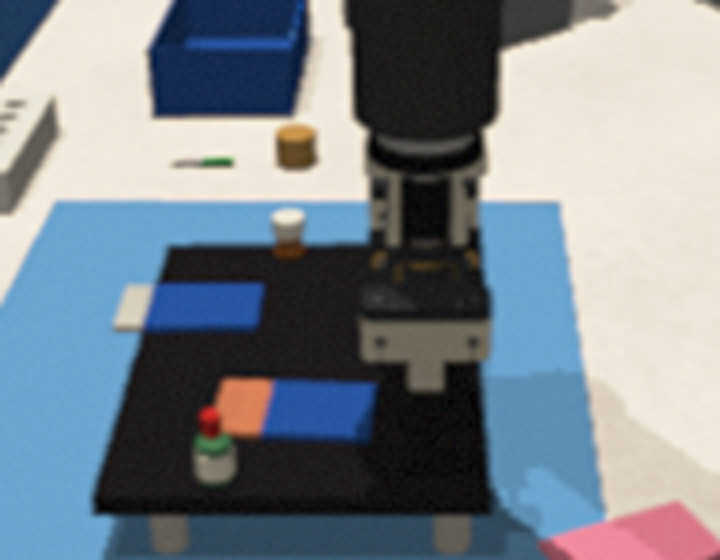

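Request:
step_arm(
  commands="0 -2 15 0 0 0; 0 0 12 0 0 0; 0 0 3 0 0 0; -10 0 0.5 0 0 0; -10 0 0 0 0 0; -5 0 0 0 0 0; -5 0 0 0 0 0; -5 0 0 0 0 0",
)

```text
t: 17.98
eef_pos: [0.4813, 0.0897, 0.0433]
ee_rot: [-3.141, -0.0, -3.116]
force: [-2.5, -0.4, 1.6]
width: 0.0196
```

Request:
step_arm(
  commands="-5 0 0 0 0 0; -5 0 0 0 0 0; -5 0 0 0 0 0; -5 0 0 0 0 0; -5 0 0 0 0 0; -5 0 0 0 0 0; -5 0 0 0 0 0; -5 0 0 0 0 0",
)

```text
t: 18.98
eef_pos: [0.5216, 0.091, 0.0434]
ee_rot: [-3.142, -0.0, -3.116]
force: [-1.1, -0.0, 1.1]
width: 0.0203
```

```bash
python3 meas.py 14 side; python3 mark.py side 14 .08 .12 .56 .63
```

```text
t 18.975 pos [0.5216 0.091  0.0434] rot [-3.1415 -0.     -3.1158] F [-1.1 -0.   1.1] w 0.020265932999318025
rot first: [-0.     -0.      0.0012]  then shift mm [  45.  -135.9  -38.6]  (shift in current axes [  45.1 -135.8  -38.6] )
side 14 line yaw deg 6.64 mark x 0.6025 resid 0.00695 lohi [ 59. 208.]
```

View pics/side14.png

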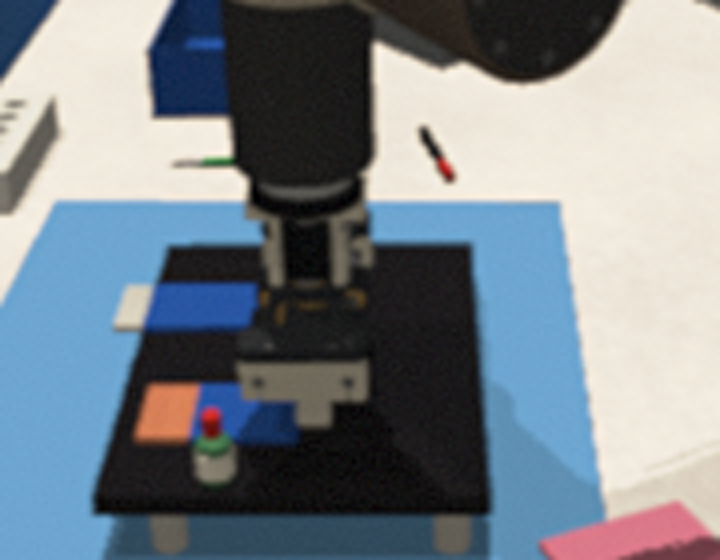

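```bash
python3 mark.py side 14 .074 .092 .57 .63
python3 - <<'E'
from fit import *
p=pickle.load(open("side14.pkl","rb"))
for y in(.11,.1225,.17,.1875): print(y,((proj(p,[[.5216,y,z] for z in(.1,.107,.115,.121,.13)])-[165,110])*4).round(0)[:,1])
E
```

```text
side 14 line yaw deg 2.15 mark x 0.6057 resid 0.00012 lohi [ 37. 203.]
0.11 [368. 359. 349. 342. 330.]
0.1225 [378. 370. 359. 352. 340.]
0.17 [419. 410. 400. 392. 380.]
0.1875 [435. 426. 416. 408. 396.]
```

Request:
step_arm(
  commands="-5 0 0 0 0 0; -5 0 0 0 0 0; -5 0 0 0 0 0; -5 0 0 0 0 0",
)

```text
t: 19.52
eef_pos: [0.5417, 0.0915, 0.0434]
ee_rot: [3.142, 0.0, -3.116]
force: [-1.3, -0.5, 0.4]
width: 0.02
```

```bash
python3 meas.py 15 side
```

```text
t 19.525 pos [0.5417 0.0915 0.0434] rot [ 3.1416e+00  1.0000e-04 -3.1157e+00] F [-1.3 -0.5  0.4] w 0.02001733134164657
rot first: [0.     0.0001 0.0013]  then shift mm [  65.  -136.   -38.6]  (shift in current axes [  65.2 -135.9  -38.6] )
```

View pics/side15.png

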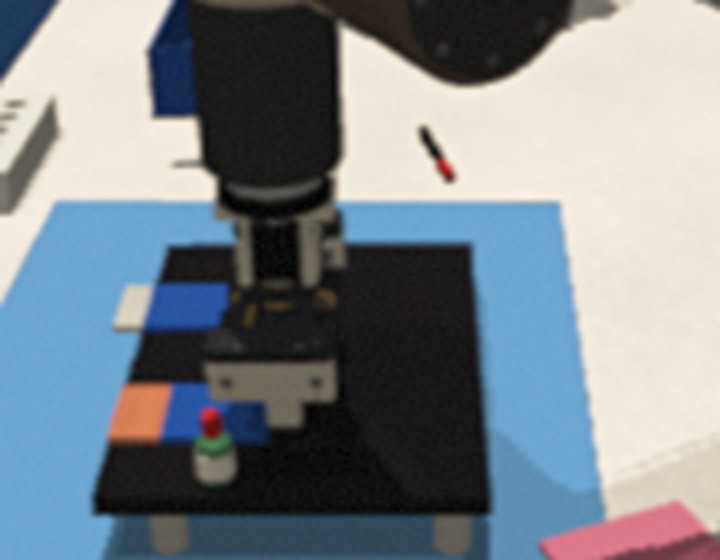

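Request:
step_arm(
  commands="-5 0 0 0 0 0; -5 0 0 0 0 0; -4 0 0 0 0 0; 0 0 0 0 0 0",
)

```text
t: 20.08
eef_pos: [0.5559, 0.092, 0.0434]
ee_rot: [3.141, 0.001, -3.116]
force: [-0.2, 0.4, 0.1]
width: 0.02
```

```bash
python3 meas.py 16 side;  python3 mark.py side 16 .074 .10 .60 .68
```

```text
t 20.075 pos [0.5559 0.092  0.0434] rot [ 3.1414e+00  7.0000e-04 -3.1158e+00] F [-0.2  0.4  0.1] w 0.01999059504110401
rot first: [0.0002 0.0007 0.0012]  then shift mm [  79.3 -136.1  -38.6]  (shift in current axes [  79.4 -136.   -38.7] )
side 16 line yaw deg 1.02 mark x 0.6403 resid 0.0002 lohi [ 38. 202.]
```

View pics/side16.png

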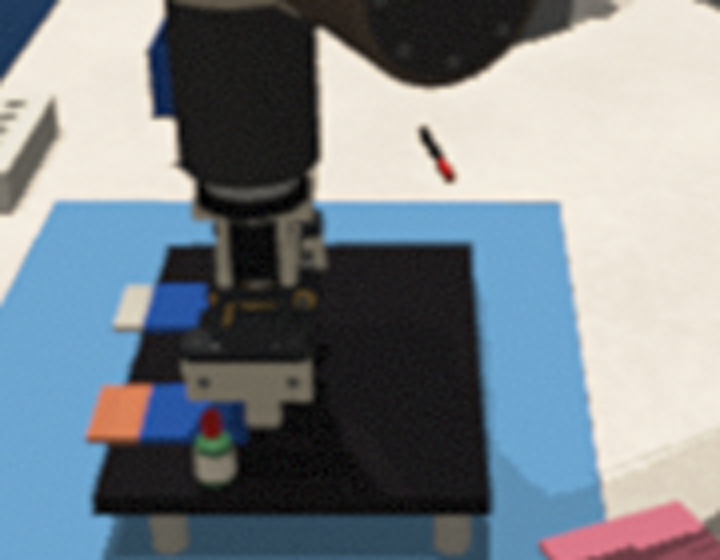

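Request:
step_arm(
  commands="-5 0 0 0 0 0; -5 0 0 0 0 0; -5 0 0 0 0 0; -4 0 0 0 0 0; -1.5 0 0 0 0 0; 0 0 0 0 0 0",
)

```text
t: 20.88
eef_pos: [0.576, 0.0924, 0.0434]
ee_rot: [3.142, 0.0, -3.116]
force: [-0.4, -0.5, 1.0]
width: 0.02
```

```bash
python3 meas.py 17 side;  python3 mark.py side 17 .074 .12 .62 .69
```

```text
t 20.875 pos [0.576  0.0924 0.0434] rot [ 3.1416e+00  3.0000e-04 -3.1158e+00] F [-0.4 -0.5  1. ] w 0.01998065140439323
rot first: [0.     0.0003 0.0012]  then shift mm [  99.4 -136.   -38.6]  (shift in current axes [  99.5 -135.8  -38.7] )
side 17 line yaw deg 2.53 mark x 0.6599 resid 0.00015 lohi [ 38. 207.]
```

View pics/side17.png

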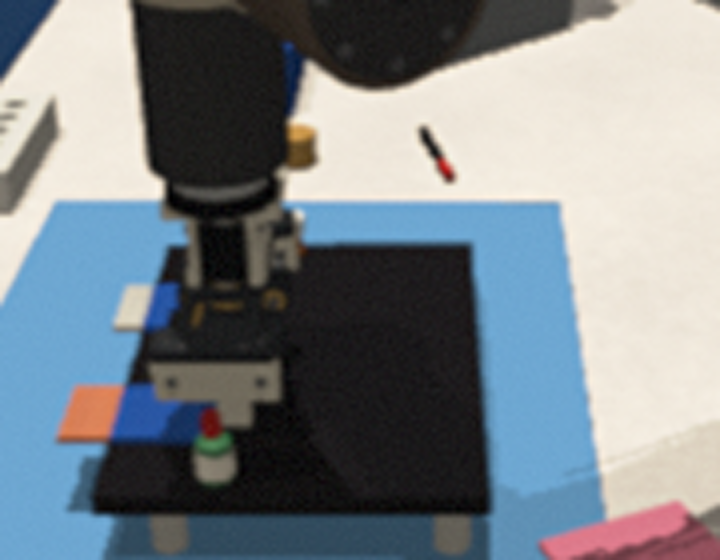

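Request:
step_arm(
  commands="-1.5 0 0 0 0 0; 0 0 0 0 0 0; 15 0 0 0 0 0; 30 0 0 0 0 0; 30 0 -20 0 0 0; 20 0 -40 0 0 0; 0 -20 -40 0 0 0; 0 -40 -20 0 0 0",
)

```text
t: 21.92
eef_pos: [0.4843, 0.0306, 0.166]
ee_rot: [3.14, 0.004, -3.113]
force: [0.6, 0.5, 0.2]
width: 0.02
```

Request:
step_arm(
  commands="0 -45 0 0 0 0; 0 -45 0 0 0 0; 10 -45 0 0 0 0; 10 -45 0 0 0 0; 10 -45 0 0 0 0; 10 -45 0 0 0 0; 10 -45 0 0 0 0; 0 -40 0 0 0 0",
)

```text
t: 22.92
eef_pos: [0.4419, -0.3272, 0.1636]
ee_rot: [-3.141, 0.001, -3.116]
force: [0.7, -0.3, 0.1]
width: 0.02
```

```bash
python3 meas.py 18 side top; for n in side top; do python3 mark.py $n 18 .074 .12 .62 .69; python3 mark.py $n 18 -.075 -.035 .62 .69;done; python3 -c "
from edge import *
for n in('side','top'):
  p=pickle.load(open(n+'18.pkl','rb'))
  e=np.vstack([edge(p,-.01,.05),edge(p,.135,.17),edge(p,-.13,-.1)]);a=np.polyfit(e[:,0],e[:,1],1);r=e[:,1]-np.polyval(a,e[:,0]);print(n,np.degrees(-a[0]),r.std(),np.polyval(a,-.055),np.polyval(a,.097))"
```

```text
t 22.925 pos [ 0.4419 -0.3272  0.1636] rot [-3.1414e+00  1.0000e-03 -3.1163e+00] F [ 0.7 -0.3  0.1] w 0.020002111935800652
rot first: [-0.0002  0.001   0.0007]  then shift mm [-45.  280.2  81.6]  (shift in current axes [-45.1 280.2  81.6] )
side 18 line yaw deg 1.63 mark x 0.6611 resid 0.00024 lohi [ 35. 194.]
side 18 line yaw deg 3.0 mark x 0.6644 resid 0.00032 lohi [ 36. 181.]
top 18 line yaw deg 2.18 mark x 0.6586 resid 0.00025 lohi [ 36. 150.]
top 18 line yaw deg 1.3 mark x 0.662 resid 0.00023 lohi [ 33. 142.]
side 0.22598195563514123 0.0023529907869245725 0.6650845781844311 0.6644850705496899
top 1.4339664592428092 0.0005590143256078128 0.6638310162557886 0.6600268459720918
```

View pics/side18.png

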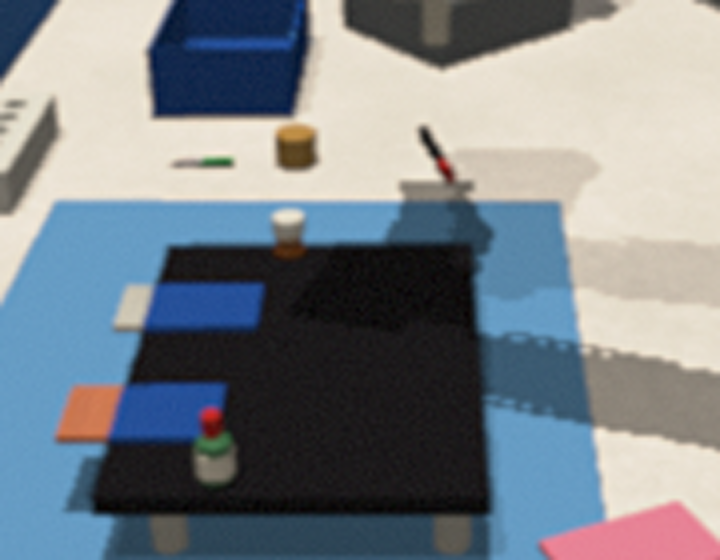

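View pics/top18.png

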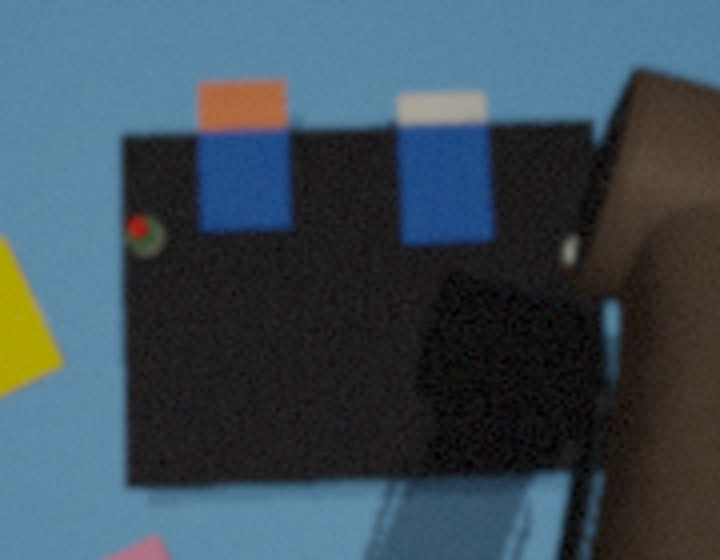

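Both lacquer lines lie at the edge, within about 0.5 mm (side camera) to 1.8 mm (top camera), and within about 1.5° of square. The vial and jar are in their places, and the arm is clear of everything.

```bash
python3 -c "
from station import *
print(get_state()['t']);print(job_done())"
```

```text
23.025
the job is handed in; nothing more can be done
None
```

I slid both plates over the stand's front edge with two spread fingertips on their back edges, the steel first and then the copper. The lacquer ends at the edge on both, and I handed the job in at 23 s.

| Plate | Lacquer line short of the edge, side camera | Same, top camera | Squareness to the edge |
|---|---|---|---|
| Copper | about 0.4 mm | 1.4 mm | 0.3–0.8° off |
| Steel | about 0.7 mm | 1.8 mm | 0.1–1.6° off |

By eye in the last pictures, the vial, the jar and everything else still in view stood where they started. The arm was clear of everything.

**Checks that disagreed:**
- **Fingertip height:** the fingertips sit about 12 mm behind the reported TCP, not 25 mm ahead of it as stated. My first push passed above the steel plate without moving it. I then found the stand by touching it lightly (4 N) and worked from that height.
- **Edge position:** the last side-camera fit of the stand's edge was poor (2.4 mm scatter), so I used that camera's opening measurement, as the stand is fixed. The last top-camera fit was good.

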